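Slide the flux jar along the fence into its sprung holder

ROBOT

A 6-joint arm with a two-finger parallel gripper is mounted at the origin on a cart in front of the work surface, level with it; the furniture and walls round the work are solid. World frame = base frame: x ahead of the robot, y to its left, z up, the work surface at z = 0. Lengths are in m, angles in rad, forces in N, time in s.
With the tool pointing down it reaches from about 0.35 to 0.975 m from the base axis. Payload 4.9 kg.
Tool frame: the origin (TCP) lies midway between the tips of the shut fingers; the grasp point (between the pads) lies 19 mm behind it; z points along the fingers, y is the direction in which the jaws open and shut (so a half turn about z gives the same grasp; the last joint's range is limited). The gripper opens to 85 mm and grips with 20 to 120 N. Pads are 22 mm wide; open, the fingers measure 114 mm over their backs; the gripper's body (76 mm by 85 mm) begins 54 mm behind the grasp point. The pads swing forward as they close: fully open they stand 13 mm farther back than shut.
Start: joints at [-1.268, 0.053, 1.613, -0, 1.476, -0.119], TCP at [0.256, -0.57, 0.231] pointing down, gripper open.
Joint ranges: [-3.01, 3.01], [-1.01, 2.22], [0.06, 2.58], [-1.02, 4.17], [0.09, 2.62], [-3.14, 3.14]. Speed limits (rad/s): [2.57, 2.57, 3.14, 3.14, 3.14, 3.14].

INTERFACE

Orientations are given as a unit quaternion [w, x, y, z].
In Python, from plant import state, grab_frame, camera_params, job_done, boxes_of gives the robot as it stands.
- The arm moves only by the tool step_arm, never from a script. Its argument "steps" is a list of rows, each a list of 4 numbers: the shift along the tool's x, y, z in mm, then the turn about the tool's z in degrees. A call has 1 to 8 rows; each row shifts and turns the pose as measured when the row begins, along the tool's axes as they then stand; what a row does not reach is not made up. A row lasts 1/10 s, in which the tool goes at most 50 mm and 8.59 degrees, less where a joint would pass 70% of its speed; a pose out of reach is approached as far as the arm can. A call is refused whole if a number of a shift passes 50 or a number of a turn 8.59, either way. A call with a gripper value outside its range is refused whole. "claw" is the opening in per cent of the stroke, from 0 (shut) to 100 (fully open), set as the call begins (left out, the last holds). The fingers move at their own pace and stop on an object; the grip force is fixed at half the most. Time passes only in rows, so rows that do not move let the fingers close. It gives the time, the measured TCP pose, the force and the opening at its end, in the units of the state.
- state(): the state, without advancing time (a new reading comes with each control period).
- grab_frame(name): name is "scene" or "top" or "wrist"; returns (picture, depth): 420x560x3 uint8, red, green, blue; 420x560 float32, m along the optical axis (not along the pixel's ray), 0 where there is no reading.
- camera_params(name): a dict with "mtx" (3x3 intrinsics, pixels), "extrinsics" (4x4, takes a point from camera to world coordinates); the wrist camera has in their place "T_tool_cam" (4x4, takes a point from camera to tool coordinates, whose origin is the TCP and whose axes are the flange's). Camera axes: x right, y down, z forward; pixel columns grow to the right and rows downward; lengths in m; the calibration is good to about 2 mm. A picture is of the moment at which its call begins: read the wrist's pose just before it. camera_params takes no time and is no camera call.
- job_done(): hands the job in, once; it reports no verdict.
Trained networks look in the newest picture that a camera, given by its name, has taken for a name from the list of things; names that differ only in an ending like _2 or _b are one class to them, and where a whole thing is asked for, a point or a joint stands for the part that bears it (a point fixed in the world has none). Each returns a list of dicts, best first, with "p" (0 to 1); they miss things now and then, are a little off and sometimes report something else, mostly with a low value. They report only what shows in the picture. A call takes as long as a camera call. They do not tell look-alikes from the thing itself.
- boxes_of(camera, label): "box" ([left, top, width, height] in pixels, round what is visible of it).
The state is a dict: "time": time; "joint_pos": joint angles; "joint_vel": joint speeds; "joint_efforts": joint torques, N m; "tool_pos": TCP position; "tool_rot": TCP orientation; "contact_force": force on the tool from outside, world axes, zero at the start; "ft_torque": the same for the moment, N m; "gripper_width": opening from 0.0 (shut) to 1.0 (fully open).
Only numpy, scipy, OpenCV 4.12 (cv2) and the standard library are available. Lean on these libraries where they do the work, as an engineer would, in place of code of your own. Each camera call takes 0.05 s, during which the arm holds its last target. There are 200 camera calls.

TASK

Park the brown flux jar that stands on the white plate of the pot holder: without lifting it, push it up against the wooden fence while it is still in the open part of the lane, then keep it touching the fence and push it straight along into the mouth of the sprung grey shoe until it bears on the black rubber buffer at the end. The buffer is set differently every time, so go by feel and press its spring in gently but firmly (about 6 N more than the drag of the shoe, never more than 14 N on the buffer), then back off so that the shoe's grip keeps the jar upright against the sprung buffer. Leave the three colour pots beside the holder alone.

Things in the scene. Friction and masses are not known exactly. Their poses are not given: they have to be found in the camera images.
- jar: brown screw jar of flux, an upright round cylinder 47 mm in diameter and 51 mm high, 0.14 to 0.28 kg. Origin: centre of its underside. It starts standing on the holder's white base plate in the open lane, its side 10 to 22 mm off the fence (its yaw means nothing).
- dock: pot holder fixed to the desk: white plate 8 mm thick, x -0.175 to 0.135, y -0.056 to 0.045 in its frame, with a wooden fence and a sprung grey shoe. Origin: desk level, on the lane's centre line. x = direction of travel along the fence, y = across, towards the fence, z up. The jar touches the fence when its y here is 0. The lane before the shoe (x < -0.055) is open on the side away from the fence.
- fence_mid (a point): middle of the fence's face at its top edge: x -0.02, y 0.0235, z 0.044 in the holder's frame; the face is the upright plane y = 0.0235 there, over the whole length of the plate; the fence is 18 mm thick.
- shoe_mid (a point): middle of the shoe's flat face at rest (x 0.029, y -0.0175, z 0.025 in the holder's frame). The face runs x -0.012 to 0.070, z 0.011 to 0.039, 41 mm from the fence; before it a ramp flares out from x -0.053 (the jar meets it near x -0.03). The jar springs it back 6 mm (about 4 N on its side). Jar x > -0.01: a steady drag of 3 to 10 N, which holds it where it is left. Bracket behind: to y -0.055, z 0.042.
- buffer: end buffer on the holder, same origin and axes as dock: blue housing 34 x 34 x 40 mm centred at x 0.116, y 0 (knob on top to z 0.066); its rod carries a sprung black rubber nose (26 mm across, axis at z 0.026) facing the jar. The rod's setting is not measured: the jar meets the nose at some jar x from 0.012 to 0.047. Spring 1 N per mm, 20 mm travel. Never over 14 N on it.
- cobalt_pot: dark blue pot with white cap, 40 mm in diameter, 50 mm high, standing on the desk beside the holder; leave alone. Origin: centre of its underside.
- white_pot: white pot with blue cap, 42 mm in diameter, 52 mm high, standing on the desk beside the holder; leave alone. Origin: centre of its underside.
- black_pot: black pot with light grey cap, 46 mm in diameter, 58 mm high, standing on the desk beside the holder; leave alone. Origin: centre of its underside.
Things that resemble listed ones, but are neither listed nor needed, are in the scene too. Leave any red look-alike of the jar alone.

How it is judged:
By the outcome, as a careful person would: the job done as asked, in the order asked, and still so for the second after the job is handed in, with the robot touching nothing.
It also fails if it takes over 72 s, if anything falls off the work surface, if the arm or the gripper's body presses on something with over 40 N, if the wrist force passes 120 N, or if a joint passes its speed limit or range.

## Working session

There is one attempt and no reset: what is moved stays moved. The work goes in short steps, Python scripts to look and compute and a tool call to move; the robot and the scene stay as the last step left them, time stands still between calls to the robot, and variables do not carry over. Pictures are saved under pics/ and viewed, about 8 in all and at most 12, crops included, and the job is handed in when it is done.

Besides the shell and the picture viewer there is one more tool, called after ">>>" by a JSON object that holds its "fn" and its "kwargs", one argument or row to a line. step_arm: Moves the arm, as the interface text tells. Its arguments: {"type":"object","properties":{"steps":{"type":"array"},"claw":{"type":"number"}},"required":["steps"]}

```bash
mkdir -p pics; python3 - <<'E'
from plant import *
import cv2,numpy as np
s=state();print({k:np.round(v,3) for k,v in s.items()})
for c in("scene","top"):
    im,d=grab_frame(c);cv2.imwrite(f"pics/{c}0.png",im[:,:,::-1]);np.savez(f"{c}0.npz",im=im,d=d)
    p=camera_params(c);print(c,np.round(p["mtx"],1).tolist(),np.round(p["extrinsics"],3).tolist())
    for l in("jar","dock","fence_mid","shoe_mid","buffer","cobalt_pot","white_pot","black_pot"):
        print(l,[(np.round(b["box"]).tolist(),round(b["p"],2)) for b in boxes_of(c,l)][:3])
print(state()["time"])
E
```

```text
{'time': np.float64(0.0), 'joint_pos': array([-1.268,  0.053,  1.614, -0.   ,  1.476, -0.119]), 'joint_vel': array([-0.001,  0.001,  0.001, -0.   , -0.001, -0.002]), 'joint_efforts': array([ 1.0000e-03, -3.9368e+01, -3.7017e+01, -0.0000e+00,  7.0000e-03,
       -0.0000e+00]), 'tool_pos': array([ 0.256, -0.57 ,  0.23 ]), 'tool_rot': array([-0.001,  0.978,  0.209, -0.   ]), 'contact_force': array([ 0.625,  0.652, -0.278]), 'ft_torque': array([0.016, 0.01 , 0.05 ]), 'gripper_width': np.float64(0.998)}
scene [[467.0, 0.0, 280.9], [0.0, 467.0, 212.0], [0.0, 0.0, 1.0]] [[0.442, -0.544, 0.713, -0.217], [-0.897, -0.264, 0.355, -0.505], [-0.004, -0.797, -0.605, 0.627], [0.0, 0.0, 0.0, 1.0]]
jar [([166.0, 212.0, 26.0, 36.0], 0.96), ([252.0, 207.0, 24.0, 32.0], 0.68), ([226.0, 199.0, 158.0, 81.0], 0.62)]
dock [([227.0, 199.0, 163.0, 82.0], 0.72)]
fence_mid [([229.0, 197.0, 161.0, 84.0], 0.85)]
shoe_mid [([226.0, 199.0, 162.0, 82.0], 0.9)]
buffer [([338.0, 233.0, 66.0, 32.0], 0.64)]
cobalt_pot [([297.0, 194.0, 18.0, 22.0], 0.8)]
white_pot [([293.0, 247.0, 20.0, 35.0], 0.6)]
black_pot [([329.0, 255.0, 20.0, 37.0], 0.6)]
top [[484.1, 0.0, 281.3], [0.0, 484.1, 213.4], [0.0, 0.0, 1.0]] [[-0.012, -0.984, 0.177, 0.281], [-1.0, 0.015, 0.018, -0.195], [-0.02, -0.177, -0.984, 1.019], [0.0, 0.0, 0.0, 1.0]]
jar [([254.0, 209.0, 21.0, 25.0], 0.97), ([189.0, 205.0, 28.0, 29.0], 0.66), ([180.0, 256.0, 32.0, 21.0], 0.62)]
dock [([231.0, 187.0, 151.0, 60.0], 0.93)]
fence_mid [([233.0, 189.0, 149.0, 59.0], 0.93)]
shoe_mid [([231.0, 190.0, 149.0, 55.0], 0.87)]
buffer [([343.0, 198.0, 55.0, 23.0], 0.91)]
cobalt_pot [([280.0, 169.0, 16.0, 22.0], 0.77)]
white_pot [([308.0, 246.0, 26.0, 22.0], 0.58)]
black_pot [([341.0, 243.0, 23.0, 26.0], 0.82)]
0.9
```

View pics/top0.png

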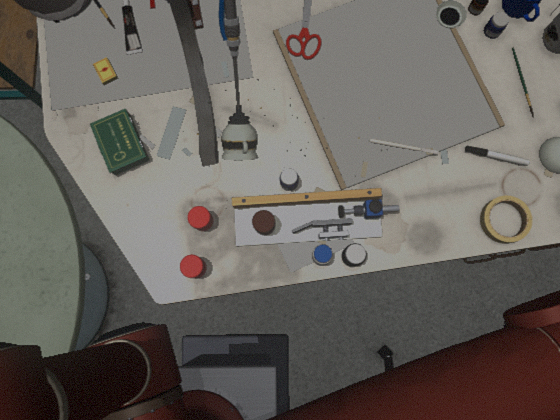

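View pics/scene0.png

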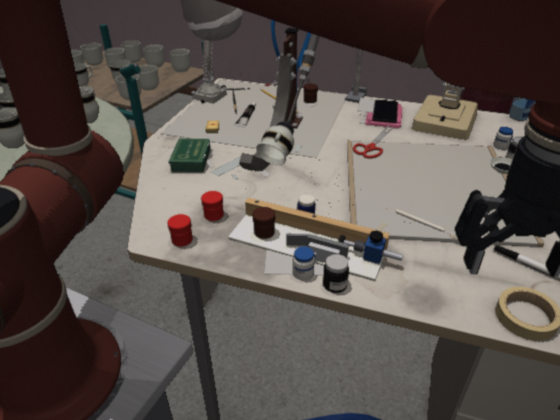

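The top view shows the jar at about (264,222). The fence runs from (235,201) to (382,192), the shoe is near (325,228), and the buffer is at (372,208). Two red look-alikes stand at (199,217) and (192,266). Cobalt is behind the fence at (289,179), with white at (322,254) and black at (354,254). Next I'll measure.

```bash
cat > h.py <<'E'
import numpy as np
from plant import *
def cloud(d,K,T):
    v,u=np.indices(d.shape);P=np.stack([(u-K[0,2])/K[0,0]*d,(v-K[1,2])/K[1,1]*d,d],-1)
    return P@T[:3,:3].T+T[:3,3]
def Rq(q):
    from scipy.spatial.transform import Rotation as R
    return R.from_quat([q[1],q[2],q[3],q[0]]).as_matrix()
E
python3 - <<'E'
from h import *
z=np.load("top0.npz");im=z["im"].astype(int);p=camera_params("top")
W=cloud(z["d"],np.array(p["mtx"]),np.array(p["extrinsics"]))
def show(n,m):
    q=W[m];print(n,m.sum(),np.round(np.median(q,0),4),np.round(q.min(0),3),np.round(q.max(0),3))
b=lambda l,t,w,h:(slice(t,t+h),slice(l,l+w))
def win(l,t,w,h):
    m=np.zeros(z["d"].shape,bool);m[b(l,t,w,h)]=True;return m&(z["d"]>0)
R,G,B=im[...,0],im[...,1],im[...,2]
m=win(228,183,160,25)&(R-B>50);show("fence top",m)
q=W[m];q=q[(q[:,2]>.034)&(q[:,2]<.054)];k=np.polyfit(q[:,1],q[:,0],1);print("fence x=",k,"yaw deg",np.degrees(np.arctan(k[0])),"ends",q[:,1].min(),q[:,1].max())
res=q[:,0]-np.polyval(k,q[:,1]);print("half widths",np.percentile(res,[2,50,98]),len(q))
m=win(250,207,28,30)&(W[...,2]>.05);show("jar top",m);print((W[m].min(0)+W[m].max(0))/2)
m=win(236,210,20,36);show("plate",m)
show("buffer",win(362,196,22,24)&(B-R>20))
show("desk",win(220,260,60,20))
E
```

```text
fence top 1110 [ 0.4906 -0.2268  0.0423] [ 0.475 -0.383  0.037] [ 0.507 -0.076  0.049]
fence x= [-0.0497397   0.47926898] yaw deg -2.8475281639943337 ends -0.38337455164120926 -0.0757732169464276
half widths [-7.79848616e-03  8.87849116e-05  8.01092535e-03] 1110
jar top 425 [ 0.4382 -0.1409  0.0573] [ 0.415 -0.163  0.05 ] [ 0.462 -0.118  0.062]
[ 0.43819511 -0.1406553   0.05606984]
plate 718 [ 0.4324 -0.1     0.0065] [ 0.396 -0.125 -0.002] [ 0.472 -0.08   0.061]
buffer 125 [ 0.4574 -0.3579  0.0462] [ 0.449 -0.383  0.039] [ 0.483 -0.35   0.058]
desk 1196 [ 0.3455 -0.1092 -0.0013] [ 0.325 -0.171 -0.007] [ 0.366 -0.046  0.004]
```

>>> {"fn": "step_arm", "kwargs": {
  "steps": [
    [0,0,0,7.1],
    [0,0,0,7.1],
    [0,0,0,7.1],
    [20,-42,0,0],
    [20,-42,0,0],
    [20,-42,0,0],
    [20,-42,0,0],
    [20,-42,0,0]
  ],
  "claw": 0
}}

```text
time: 1.7
tool_pos: [0.3491, -0.3551, 0.2304]
tool_rot: [0.0, 1.0, 0.012, 0.0]
contact_force: [0.2, 0.2, 0.9]
gripper_width: 0.001
```

>>> {"fn": "step_arm", "kwargs": {
  "steps": [
    [20,-42,0,0],
    [20,-42,0,0],
    [10,-20,0,0],
    [0,0,0,0],
    [0,0,0,0]
  ]
}}

```text
time: 2.2
tool_pos: [0.3993, -0.2412, 0.2314]
tool_rot: [0.001, 1.0, 0.016, 0.002]
contact_force: [0.1, 0.3, 0.1]
gripper_width: -0.002
```

```bash
python3 - <<'E'
from h import *
import cv2
s=state();R=Rq(s["tool_rot"]);p=s["tool_pos"];print(np.round(R,4).tolist(),p,s["contact_force"],s["gripper_width"])
im,d=grab_frame("wrist");cv2.imwrite("pics/w0.png",im[:,:,::-1])
c=camera_params("wrist");T=np.eye(4);T[:3,:3]=R;T[:3,3]=p;T=T@np.array(c["T_tool_cam"])
np.savez("w0.npz",im=im,d=d,T=T,K=c["mtx"]);print(np.round(c["T_tool_cam"],3).tolist())
for l in("jar","shoe_mid","buffer"):print(l,[(np.round(b["box"]).tolist(),round(b["p"],2)) for b in boxes_of("wrist",l)][:3])
E
```

```text
[[0.9995, 0.0313, 0.0036], [0.0313, -0.9995, -0.0023], [0.0035, 0.0024, -1.0]] [ 0.39926989 -0.24121169  0.23139814] [0.13365797 0.31210529 0.06564683] -0.0019057580828470116
[[0.0, -0.957, -0.289, 0.073], [1.0, 0.0, 0.0, 0.0], [-0.0, -0.289, 0.957, -0.142], [0.0, 0.0, 0.0, 1.0]]
jar [([147.0, 122.0, 57.0, 52.0], 0.94), ([8.0, 105.0, 78.0, 50.0], 0.69), ([15.0, 197.0, 70.0, 55.0], 0.56)]
shoe_mid [([106.0, 80.0, 330.0, 108.0], 0.65)]
buffer [([332.0, 109.0, 131.0, 39.0], 0.74)]
```

View pics/w0.png

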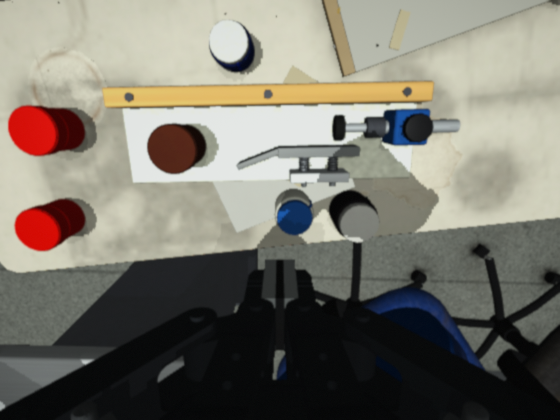

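The wrist view shows the jar top at (172,147), the fence from (105,96) to (433,90) and the nose at (338,127). The shoe face is near (318,152), and the red look-alikes are at (35,130) and (42,226). I'll refine the holder pose and jar position from this frame.

```bash
python3 - <<'E'
from h import *
z=np.load("w0.npz");im=z["im"].astype(int);d=z["d"];W=cloud(d,z["K"],z["T"])
R,G,B=im[...,0],im[...,1],im[...,2]
v,u=np.indices(d.shape)
f=(u>100)&(u<440)&(v>75)&(v<112)&(R-B>60)&(W[...,2]>.03)&(W[...,2]<.055);q=W[f]
k=np.polyfit(q[:,1],q[:,0],1);r=q[:,0]-np.polyval(k,q[:,1])
print("fence",k,np.percentile(r,[1,50,99]),q[:,1].min(),q[:,1].max(),"z",np.median(q[:,2]))
th=np.arctan(-k[0]);ex=np.array([np.sin(th),-np.cos(th)]);ey=np.array([np.cos(th),np.sin(th)])
ym=(q[:,1].min()+q[:,1].max())/2;mid=np.array([np.polyval(k,ym),ym]);o=mid+.02*ex-.0325*ey
print("yaw",np.degrees(th),"origin",o)
D=lambda P:np.stack([(P[...,:2]-o)@ex,(P[...,:2]-o)@ey],-1)
j=(u>140)&(u<212)&(v>115)&(v<180)&(W[...,2]>.05);c=(W[j].min(0)+W[j].max(0))/2
print("jar",c,np.median(W[j][:,2]),D(c),D(W[j].mean(0)))
pl=(u>215)&(u<235)&(v>110)&(v<175);print("plate z",np.median(W[pl][:,2]))
n=(u>330)&(u<344)&(v>112)&(v<145)&(R<50)&(W[...,2]>.015);Dn=D(W[n]);print("nose",Dn.min(0),Dn.max(0))
s=(u>285)&(u<357)&(v>144)&(v<158)&(W[...,2]>.03);print("shoe",D(W[s]).min(0),D(W[s]).max(0))
for n_,b in(("cobalt",(205,260,15,75)),("white",(270,315,185,238)),("black",(325,385,185,243)),("red1",(5,90,100,160))):
    m=(u>b[0])&(u<b[1])&(v>b[2])&(v<b[3])&(W[...,2]>.045);print(n_,D((W[m].min(0)+W[m].max(0))/2),W[m].max(0)[2])
p=state()["tool_pos"];print("tcp dock",D(p))
np.savez("dock.npz",o=o,ex=ex,ey=ey)
E
```

```text
fence [-0.0497776   0.47994482] [-8.55008068e-03  2.39288770e-05  8.67934160e-03] -0.38284373468043 -0.07366120253782432 z 0.043353080669222
yaw 2.849694309740805 origin [ 0.45984119 -0.24984351]
jar [ 0.44398518 -0.17761483  0.21198811] 0.05832222119974506 [-0.07292766 -0.01224548] [-0.1089163  -0.01408711]
plate z 0.007415685702218483
nose [-0.01020734 -0.01086139] [0.0533465  0.01258887]
shoe [-0.01020734 -0.02882512] [0.06745994 0.01258887]
cobalt [-0.03988532  0.05380853] 0.3738534303696508
white [ 0.00552809 -0.04656518] 0.3738534303696508
black [ 0.0387871  -0.04970375] 0.3738534303696508
red1 [-0.1385337  -0.00159258] 0.3738534303696508
tcp dock [-0.01051889 -0.06056051]
```

>>> {"fn": "step_arm", "kwargs": {
  "steps": [
    [-3,-34,0,-1],
    [-3,-34,0,0],
    [0,-33,30,0],
    [0,0,45,0],
    [0,0,45,0],
    [0,0,40,0],
    [0,0,20,0],
    [0,0,0,0]
  ]
}}

```text
time: 3.2
tool_pos: [0.3897, -0.1478, 0.0483]
tool_rot: [0.003, 1.0, 0.015, 0.004]
contact_force: [-1.0, -0.1, -0.2]
gripper_width: 0.0
```

```bash
cat >> h.py <<'E'
def rep():
    k=np.load("dock.npz");o,ex,ey=k["o"],k["ex"],k["ey"]
    F=[];s=state();F=s["contact_force"]
    P=s["tool_pos"];R=Rq(s["tool_rot"])
    print("t %.2f dock mm"%s["time"],np.round([(P[:2]-o)@ex*1e3,(P[:2]-o)@ey*1e3,P[2]*1e3],1),"F dock",np.round([F[:2]@ex,F[:2]@ey,F[2]],2),"yaw",np.round(np.degrees(np.arctan2(R[1,0],R[0,0])),2),"tilt",np.round(R[:2,2],4))
E
python3 -c "from h import *;rep()"
```

```text
t 3.20 dock mm [-105.5  -65.    48.3] F dock [ 0.03 -1.01 -0.24] yaw 1.76 tilt [ 0.009  -0.0063]
```

>>> {"fn": "step_arm", "kwargs": {
  "steps": [
    [0,-4,20,-1],
    [0,0,9,-0.5],
    [0,0,0,0],
    [0,0,0,0]
  ]
}}

```text
time: 3.6
tool_pos: [0.3921, -0.1478, 0.0225]
tool_rot: [0.005, 1.0, 0.027, 0.006]
contact_force: [0.8, -0.0, 0.8]
gripper_width: 0.0
```

```bash
python3 -c "from h import *;rep()"
```

```text
t 3.60 dock mm [-105.2  -62.6   22.5] F dock [0.06 0.84 0.76] yaw 3.05 tilt [ 0.013  -0.0093]
```

>>> {"fn": "step_arm", "kwargs": {
  "steps": [
    [0,-5,3,0],
    [4,0,0,0],
    [4,0,0,0],
    [2,0,0,0],
    [2,0,0,0],
    [2,0,0,0],
    [2,0,0,0],
    [0,0,0,0]
  ]
}}

```text
time: 4.4
tool_pos: [0.4116, -0.1432, 0.0234]
tool_rot: [0.007, 1.0, 0.027, 0.009]
contact_force: [-0.6, 0.3, -0.4]
gripper_width: 0.001
```

```bash
python3 -c "from h import *;rep()"
```

```text
t 4.40 dock mm [-109.   -42.9   23.4] F dock [-0.29 -0.59 -0.44] yaw 3.06 tilt [ 0.0174 -0.0127]
```

>>> {"fn": "step_arm", "kwargs": {
  "steps": [
    [2,0,2,0],
    [1.5,0,0,0],
    [1,0,0,0],
    [1,0,0,0],
    [0,0,0,0]
  ]
}}

```text
time: 4.9
tool_pos: [0.417, -0.1428, 0.021]
tool_rot: [0.006, 1.0, 0.027, 0.008]
contact_force: [-1.5, 0.1, -0.0]
gripper_width: 0.003
```

```bash
python3 -c "from h import *;rep()"
```

```text
t 4.90 dock mm [-109.   -37.4   21. ] F dock [-0.16 -1.53 -0.01] yaw 3.05 tilt [ 0.016  -0.0124]
```

>>> {"fn": "step_arm", "kwargs": {
  "steps": [
    [1,0,0,0],
    [1,0,0,0],
    [0,0,0,0]
  ]
}}

```text
time: 5.2
tool_pos: [0.4192, -0.1427, 0.021]
tool_rot: [0.006, 1.0, 0.027, 0.008]
contact_force: [-0.9, -0.2, 0.7]
gripper_width: 0.002
```

>>> {"fn": "step_arm", "kwargs": {
  "steps": [
    [1,0,0,0],
    [0,0,0,0]
  ]
}}

```text
time: 5.4
tool_pos: [0.4203, -0.1426, 0.021]
tool_rot: [0.006, 1.0, 0.027, 0.008]
contact_force: [1.0, 0.7, -0.5]
gripper_width: 0.001
```

```bash
python3 - <<'E'
from h import *
import cv2
rep()
im,d=grab_frame("wrist");cv2.imwrite("pics/w1.png",im[:,:,::-1]);rep()
E
```

```text
t 5.40 dock mm [-109.1  -34.1   21. ] F dock [-0.66  1.06 -0.5 ] yaw 3.05 tilt [ 0.0163 -0.0124]
t 5.45 dock mm [-109.   -34.1   21. ] F dock [ 0.4  -0.28  0.16] yaw 3.04 tilt [ 0.0164 -0.0125]
```

View pics/w1.png

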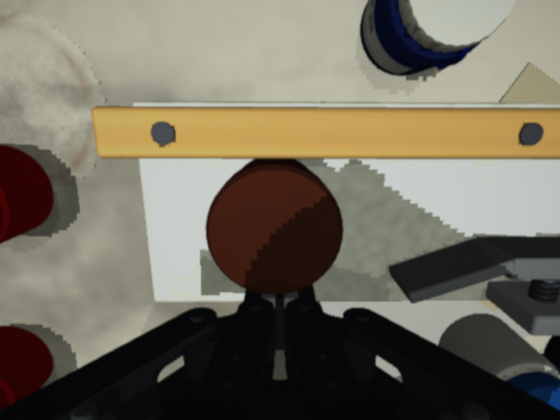

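The jar (275,228) is nearly at the fence face (row 158), with the fingers behind it. I'll keep nudging until the force rises.

>>> {"fn": "step_arm", "kwargs": {
  "steps": [
    [1,0,0,0],
    [0,0,0,0]
  ]
}}

```text
time: 5.65
tool_pos: [0.4206, -0.1426, 0.021]
tool_rot: [0.006, 1.0, 0.027, 0.007]
contact_force: [-1.7, -0.7, 1.5]
gripper_width: -0.0
```

>>> {"fn": "step_arm", "kwargs": {
  "steps": [
    [1,0,0,0],
    [0,0,0,0]
  ]
}}

```text
time: 5.85
tool_pos: [0.4205, -0.1426, 0.0209]
tool_rot: [0.006, 1.0, 0.027, 0.005]
contact_force: [-2.1, -0.4, 1.9]
gripper_width: 0.001
```

>>> {"fn": "step_arm", "kwargs": {
  "steps": [
    [1,0,0,0],
    [0,0,0,0]
  ]
}}

```text
time: 6.05
tool_pos: [0.4205, -0.1424, 0.0207]
tool_rot: [0.006, 1.0, 0.027, 0.004]
contact_force: [-1.7, -0.9, 1.6]
gripper_width: 0.003
```

The finger stalled at the fence with about 2 N, so the jar now touches it. Before pushing along the fence, I'll check the closed-finger profile from the saved depth image.

```bash
python3 - <<'E'
from h import *
z=np.load("w0.npz");d=z["d"];C=cloud(d,z["K"],np.array(camera_params("wrist")["T_tool_cam"]))
m=(d>0)&(C[...,2]<.006)
q=C[m]*1e3
for a in range(-72,6,6):
    s=q[(q[:,2]>=a)&(q[:,2]<a+6)]
    if len(s):print(a,len(s),"y",np.percentile(s[:,1],[1,99]).round(1),"x",np.percentile(s[:,0],[1,99]).round(1))
E
```

```text
-72 5685 y [-47.7  48.5] x [-7.5 17.3]
-66 3376 y [-43.4  44. ] x [-8.6 16.7]
-60 5375 y [-37.7  38.6] x [-8.7 12.4]
-54 2921 y [-34.3  35.3] x [-8.7 13.6]
-48 1691 y [-29.  30.] x [-8.8 13.7]
-42 855 y [-16.9  17. ] x [-10.9  12.2]
-36 334 y [-12.5  13.6] x [ 6.4 11.5]
-30 513 y [-12.8  13.8] x [ 6.  11.4]
-24 468 y [-12.8  13.9] x [ 6.1 11.3]
-18 412 y [-12.8  13.8] x [ 6.  11.3]
-12 332 y [-12.3  13.2] x [ 6.1 11.3]
-6 72 y [-7.3  8. ] x [ 6.5 11.1]
```

>>> {"fn": "step_arm", "kwargs": {
  "steps": [
    [-10,0,0,0],
    [-12,0,0,0],
    [0,0,-40,0],
    [0,-35,-20,8.5],
    [0,0,0,8.5],
    [0,0,0,8.5],
    [0,0,0,8.5],
    [0,0,0,8.5]
  ]
}}

```text
time: 6.85
tool_pos: [0.3969, -0.1068, 0.0832]
tool_rot: [0.002, 0.94, -0.342, 0.013]
contact_force: [0.5, -0.5, -0.6]
gripper_width: 0.002
```

>>> {"fn": "step_arm", "kwargs": {
  "steps": [
    [0,0,0,8.5],
    [0,0,0,8.5],
    [0,0,0,8.5],
    [0,0,0,8.5],
    [0,0,0,8.5],
    [0,0,0,0],
    [0,0,0,0]
  ]
}}

```text
time: 7.55
tool_pos: [0.3974, -0.1065, 0.0834]
tool_rot: [-0.007, 0.75, -0.662, 0.017]
contact_force: [-0.1, -0.4, -0.4]
gripper_width: -0.003
```

```bash
python3 -c "
from h import *;rep();print(state()['joint_pos'].round(2))"
```

```text
t 7.55 dock mm [-146.2  -55.2   83.4] F dock [ 0.44 -0.14 -0.44] yaw -82.87 tilt [ 0.0353 -0.0122]
[-0.45 -0.39  2.26  0.    1.24  2.57]
```

>>> {"fn": "step_arm", "kwargs": {
  "steps": [
    [-4,-26,0,0],
    [-4,-26,0,0],
    [0,0,30,0],
    [0,0,20,0],
    [0,0,10,0],
    [0,0,0,0],
    [0,0,0,0]
  ]
}}

```text
time: 8.25
tool_pos: [0.4542, -0.0931, 0.0253]
tool_rot: [-0.009, 0.754, -0.656, 0.021]
contact_force: [-0.3, -0.1, 0.2]
gripper_width: -0.001
```

```bash
python3 -c "
from h import *;rep()"
```

```text
t 8.25 dock mm [-156.9    2.2   25.3] F dock [ 0.06 -0.26  0.25] yaw -82.05 tilt [ 0.0434 -0.0139]
```

>>> {"fn": "step_arm", "kwargs": {
  "steps": [
    [0,5,6,1],
    [0,0,2,0],
    [0,0,0,0]
  ]
}}

```text
time: 8.55
tool_pos: [0.4504, -0.0946, 0.0187]
tool_rot: [-0.01, 0.748, -0.663, 0.023]
contact_force: [0.2, 0.3, 0.1]
gripper_width: 0.001
```

```bash
python3 -c "
from h import *;rep()"
```

```text
t 8.55 dock mm [-155.5   -1.7   18.7] F dock [-0.25  0.23  0.1 ] yaw -83.11 tilt [ 0.0473 -0.0153]
```

>>> {"fn": "step_arm", "kwargs": {
  "steps": [
    [5,0.4,0,0],
    [5,0.4,0,0],
    [4,0.3,0,0],
    [4,0.3,0,0],
    [4,0.3,0,0],
    [4,0.3,0,0],
    [4,0.3,0,0],
    [0,0,0,0]
  ]
}}

```text
time: 9.35
tool_pos: [0.452, -0.1275, 0.0199]
tool_rot: [-0.01, 0.748, -0.663, 0.023]
contact_force: [-0.4, 0.4, -0.1]
gripper_width: 0.003
```

```bash
python3 - <<'E'
from h import *
import cv2
rep()
im,d=grab_frame("wrist");cv2.imwrite("pics/w2.png",im[:,:,::-1])
E
```

```text
t 9.35 dock mm [-122.6   -1.8   19.9] F dock [-0.4  -0.35 -0.06] yaw -83.14 tilt [ 0.0479 -0.0148]
```

View pics/w2.png

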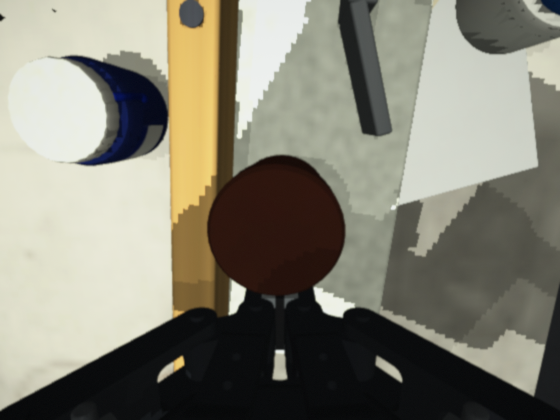

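The jar is centred ahead of the fingers and against the fence line, with the shoe ramp ahead at (375,130). I'll continue.

>>> {"fn": "step_arm", "kwargs": {
  "steps": [
    [4,0.3,0.3,0],
    [4,0.3,0.3,0],
    [4,0.3,0.3,0],
    [4,0.3,0.3,0],
    [4,0.3,0.3,0],
    [4,0.3,0.3,0],
    [4,0.3,0.3,0],
    [4,0.3,0,0]
  ]
}}

```text
time: 10.2
tool_pos: [0.4541, -0.1612, 0.0188]
tool_rot: [-0.011, 0.748, -0.663, 0.023]
contact_force: [-0.1, 1.8, 0.0]
gripper_width: -0.0
```

```bash
python3 -c "
from h import *;rep()"
```

```text
t 10.20 dock mm [-88.8  -1.3  18.8] F dock [-1.79  0.    0.05] yaw -83.09 tilt [ 0.0486 -0.0135]
```

>>> {"fn": "step_arm", "kwargs": {
  "steps": [
    [4,0.3,0.2,0],
    [4,0.3,0.2,0],
    [4,0.3,0.2,0],
    [4,0.3,0.2,0],
    [4,0.3,0.2,0],
    [4,0.3,0.2,0],
    [4,0.3,0.2,0],
    [4,0.3,0,0]
  ]
}}

```text
time: 11.0
tool_pos: [0.4558, -0.1941, 0.0176]
tool_rot: [-0.013, 0.748, -0.663, 0.021]
contact_force: [0.6, 7.3, 2.3]
gripper_width: -0.005
```

```bash
python3 -c "
from h import *;rep()"
```

```text
t 11.00 dock mm [-55.8  -1.3  17.6] F dock [-7.23  0.97  2.33] yaw -83.13 tilt [ 0.0485 -0.0085]
```

>>> {"fn": "step_arm", "kwargs": {
  "steps": [
    [5,0.3,0,0],
    [5,0.3,0,0],
    [5,0.3,0,0]
  ]
}}

```text
time: 11.3
tool_pos: [0.4564, -0.2065, 0.0174]
tool_rot: [-0.015, 0.748, -0.663, 0.018]
contact_force: [-0.2, 7.1, 3.7]
gripper_width: -0.003
```

```bash
python3 -c "
from h import *;rep()"
```

```text
t 11.30 dock mm [-43.5  -1.3  17.4] F dock [-7.1   0.14  3.73] yaw -83.13 tilt [ 0.0467 -0.0004]
```

>>> {"fn": "step_arm", "kwargs": {
  "steps": [
    [8,0.5,0,0],
    [8,0.5,0,0]
  ]
}}

```text
time: 11.5
tool_pos: [0.457, -0.2208, 0.0173]
tool_rot: [-0.017, 0.748, -0.663, 0.015]
contact_force: [-1.6, 7.2, 5.5]
gripper_width: 0.0
```

```bash
python3 -c "
from h import *;rep()"
```

```text
t 11.50 dock mm [-29.2  -1.4  17.3] F dock [-7.28 -1.19  5.46] yaw -83.08 tilt [0.0451 0.0048]
```

>>> {"fn": "step_arm", "kwargs": {
  "steps": [
    [-10,-1,-2,0],
    [-20,-1,0,0],
    [0,0,0,0]
  ]
}}

```text
time: 11.8
tool_pos: [0.4553, -0.1914, 0.0196]
tool_rot: [-0.016, 0.748, -0.664, 0.016]
contact_force: [-0.6, -0.3, 0.0]
gripper_width: 0.005
```

```bash
python3 - <<'E'
from h import *
import cv2
rep()
a,d=grab_frame("wrist");c,_=grab_frame("scene")
s=state();T=np.eye(4);T[:3,:3]=Rq(s["tool_rot"]);T[:3,3]=s["tool_pos"];p=camera_params("wrist");T=T@np.array(p["T_tool_cam"])
np.savez("w3.npz",im=a,d=d,T=T,K=p["mtx"])
c=cv2.resize(c[180:300,220:420],(560,336),interpolation=cv2.INTER_CUBIC)
a=cv2.resize(a,(320,240));o=np.zeros((576,560,3),np.uint8);o[:336]=c;o[336:576,:320]=a
cv2.imwrite("pics/w3.png",o[:,:,::-1])
E
```

```text
t 11.80 dock mm [-58.6  -1.6  19.6] F dock [ 0.3  -0.62  0.02] yaw -83.18 tilt [0.0455 0.0017]
```

View pics/w3.png

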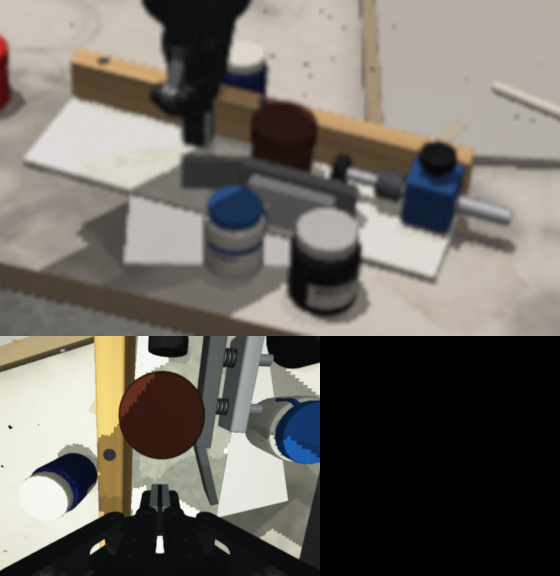

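The jar is upright in the shoe against the fence, and the nose is just ahead. I'll measure its tilt, position and the gap to the nose.

```bash
cat > chk.py <<'E'
import sys
from h import *
z=np.load(sys.argv[1]);im=z["im"].astype(int);d=z["d"];W=cloud(d,z["K"],z["T"])
k=np.load("dock.npz");o,ex,ey=k["o"],k["ex"],k["ey"]
X=np.stack([(W[...,:2]-o)@ex,(W[...,:2]-o)@ey,W[...,2]],-1)*1e3
v,u=np.indices(d.shape)
br=(im[...,0]-im[...,2]>10)&(d>0)&(im[...,0]<140)
j=br&(X[...,2]>54)&(X[...,2]<66)&(abs(X[...,1])<28)&(abs(X[...,0]-float(sys.argv[2]))<32);q=X[j]
A=np.c_[q[:,0],q[:,1],np.ones(len(q))];c=np.linalg.lstsq(A,q[:,2],rcond=None)[0]
print("jar n",len(q),"centre",((np.percentile(q,1,0)+np.percentile(q,99,0))/2).round(1),"mean",q.mean(0).round(1),"slope deg",np.degrees(c[:2]).round(2))
n=(d>0)&(X[...,2]>22)&(X[...,2]<42)&(abs(X[...,1])<14)&(X[...,0]>q[:,0].max()-5)&(X[...,0]<90)&(im.max(-1)<70)&~j
if n.sum():print("nose n",n.sum(),"x pct",np.percentile(X[n][:,0],[1,5,25,50,75]).round(1))
E
python3 chk.py w3.npz 5
```

```text
jar n 18343 centre [ 8.8  0.4 59.2] mean [ 9.8  0.4 59.5] slope deg [-0.88  0.1 ]
nose n 2237 x pct [46.5 46.6 46.9 48.7 51. ]
```

```bash
python3 - <<'E'
from h import *
z=np.load("w0.npz");im=z["im"].astype(int);d=z["d"];W=cloud(d,z["K"],z["T"]);k=np.load("dock.npz");o,ex,ey=k["o"],k["ex"],k["ey"]
X=np.stack([(W[...,:2]-o)@ex,(W[...,:2]-o)@ey,W[...,2]],-1)*1e3
v,u=np.indices(d.shape);n=(d>0)&(u>322)&(u<350)&(v>112)&(v<142)&(X[...,2]>14)&(X[...,2]<45)
print(n.sum(),np.percentile(X[n][:,0],[0,2,10,50]).round(1),X[n][:,1].min(),X[n][:,1].max())
E
```

```text
360 [45.  45.1 45.3 49.5] -12.202411165403248 13.329752927580484
```

>>> {"fn": "step_arm", "kwargs": {
  "steps": [
    [5,0.4,0.5,0],
    [5,0.4,0.5,0],
    [5,0.4,0.5,0],
    [5,0.4,0.5,0],
    [4,0.3,0,0],
    [0,0,0,0]
  ]
}}

```text
time: 12.5
tool_pos: [0.4576, -0.2215, 0.0186]
tool_rot: [-0.015, 0.747, -0.664, 0.019]
contact_force: [0.6, 0.4, 0.7]
gripper_width: -0.001
```

```bash
python3 -c "
from h import *;rep()"
```

```text
t 12.50 dock mm [-28.4  -0.8  18.6] F dock [-0.41  0.58  0.74] yaw -83.31 tilt [ 0.0478 -0.0019]
```

>>> {"fn": "step_arm", "kwargs": {
  "steps": [
    [5,0.3,0,0],
    [5,0.3,0,0]
  ]
}}

```text
time: 12.7
tool_pos: [0.4578, -0.2293, 0.0182]
tool_rot: [-0.017, 0.747, -0.665, 0.016]
contact_force: [-0.6, 6.0, 4.1]
gripper_width: -0.002
```

```bash
python3 -c "
from h import *;rep()"
```

```text
t 12.70 dock mm [-20.6  -1.1  18.2] F dock [-6.01 -0.32  4.08] yaw -83.32 tilt [0.0464 0.0044]
```

>>> {"fn": "step_arm", "kwargs": {
  "steps": [
    [4,0.3,0,0]
  ]
}}

```text
time: 12.8
tool_pos: [0.4578, -0.2322, 0.0181]
tool_rot: [-0.018, 0.747, -0.665, 0.015]
contact_force: [-0.2, 6.0, 3.1]
gripper_width: 0.0
```

>>> {"fn": "step_arm", "kwargs": {
  "steps": [
    [4,0.3,0,0]
  ]
}}

```text
time: 12.9
tool_pos: [0.4579, -0.2349, 0.018]
tool_rot: [-0.019, 0.747, -0.665, 0.013]
contact_force: [-0.0, 6.9, 4.3]
gripper_width: 0.001
```

>>> {"fn": "step_arm", "kwargs": {
  "steps": [
    [4,0.3,0,0]
  ]
}}

```text
time: 13.0
tool_pos: [0.458, -0.2374, 0.018]
tool_rot: [-0.021, 0.747, -0.665, 0.011]
contact_force: [-1.4, 8.6, 6.4]
gripper_width: 0.003
```

```bash
python3 -c "
from h import *;rep()"
```

```text
t 13.00 dock mm [-12.5  -1.2  18. ] F dock [-8.65 -0.96  6.38] yaw -83.32 tilt [0.0444 0.0154]
```

>>> {"fn": "step_arm", "kwargs": {
  "steps": [
    [-10,-0.5,0,0],
    [-10,-0.5,0,0],
    [0,0,0,0]
  ]
}}

```text
time: 13.3
tool_pos: [0.4566, -0.2164, 0.0181]
tool_rot: [-0.02, 0.747, -0.665, 0.012]
contact_force: [-0.0, 0.1, -0.9]
gripper_width: -0.0
```

```bash
cat > snap.py <<'E'
import sys
from h import *
rep();s=state();a,d=grab_frame("wrist")
T=np.eye(4);T[:3,:3]=Rq(s["tool_rot"]);T[:3,3]=s["tool_pos"];p=camera_params("wrist");T=T@np.array(p["T_tool_cam"])
np.savez(sys.argv[1],im=a,d=d,T=T,K=p["mtx"])
E
python3 snap.py w4.npz; python3 chk.py w4.npz 22
```

```text
t 13.30 dock mm [-33.6  -1.6  18.1] F dock [-0.08 -0.03 -0.9 ] yaw -83.32 tilt [0.0444 0.0147]
jar n 17783 centre [24.  -0.1 58.6] mean [24.9 -0.2 58.9] slope deg [-1.43  0.03]
nose n 2153 x pct [46.8 47.6 49.8 52.4 55.1]
```

```bash
cat > chk2.py <<'E'
from h import *
k=np.load("dock.npz");o,ex,ey=k["o"],k["ex"],k["ey"]
for f in("w0.npz","w3.npz","w4.npz"):
    z=np.load(f);im=z["im"].astype(int);d=z["d"];W=cloud(d,z["K"],z["T"])
    X=np.stack([(W[...,:2]-o)@ex,(W[...,:2]-o)@ey,W[...,2]],-1)*1e3
    m=(d>0)&(im[...,0]-im[...,2]>50)&(abs(X[...,2]-44)<5)&(abs(X[...,1]-32)<8)&(X[...,0]>-60)
    q=X[m];print(f,"fence slope",np.degrees(np.polyfit(q[:,0],q[:,2],1)[0]).round(2),q[:,0].min().round(),q[:,0].max().round(),len(q))
E
python3 chk2.py; python3 chk.py w0.npz -110
```

```text
w0.npz fence slope -0.02 -60.0 135.0 3679
w3.npz fence slope 0.08 -60.0 50.0 12780
w4.npz fence slope 0.02 -60.0 73.0 13308
jar n 1682 centre [-110.1  -10.5   57.7] mean [-109.8  -11.4   58.3] slope deg [-0.68 -0.18]
nose n 491 x pct [-91.5 -89.4  46.7  51.8  79.8]
```

The jar leans forward by roughly 0.5 to 1° because the finger tip lags under load. I'll try a free up-and-down move behind the jar to bring the tool nearer vertical before the last press.

>>> {"fn": "step_arm", "kwargs": {
  "steps": [
    [-15,0,-10,0],
    [-15,0,-15,0],
    [0,0,-15,0],
    [0,0,0,0],
    [0,0,0,0]
  ]
}}

```text
time: 13.85
tool_pos: [0.4507, -0.1864, 0.0588]
tool_rot: [-0.019, 0.747, -0.664, 0.012]
contact_force: [0.2, -0.1, 0.1]
gripper_width: 0.005
```

```bash
python3 -c "
from h import *;rep()"
```

```text
t 13.85 dock mm [-63.8  -6.   58.8] F dock [0.12 0.2  0.12] yaw -83.27 tilt [0.0441 0.0129]
```

>>> {"fn": "step_arm", "kwargs": {
  "steps": [
    [0,0,38,0],
    [0,0,0,0]
  ]
}}

```text
time: 14.05
tool_pos: [0.4528, -0.1866, 0.0198]
tool_rot: [-0.019, 0.747, -0.664, 0.013]
contact_force: [-0.2, 0.4, -1.0]
gripper_width: 0.002
```

```bash
python3 -c "
from h import *;rep()"
```

```text
t 14.05 dock mm [-63.5  -3.9  19.8] F dock [-0.37 -0.18 -0.97] yaw -83.29 tilt [0.0452 0.0117]
```

>>> {"fn": "step_arm", "kwargs": {
  "steps": [
    [6,-0.5,0.5,0],
    [6,-0.5,0.5,0],
    [6,0.2,0.5,0],
    [6,0.4,0.5,0],
    [6,0.4,0.3,0],
    [6,0.4,0.3,0],
    [4,0.3,0.3,0],
    [0,0,0,0]
  ]
}}

```text
time: 14.85
tool_pos: [0.4598, -0.2332, 0.0205]
tool_rot: [-0.02, 0.746, -0.665, 0.016]
contact_force: [0.4, 0.8, 0.8]
gripper_width: -0.003
```

```bash
python3 -c "
from h import *;rep()"
```

```text
t 14.85 dock mm [-16.7   0.8  20.5] F dock [-0.75  0.42  0.83] yaw -83.38 tilt [0.0504 0.0075]
```

>>> {"fn": "step_arm", "kwargs": {
  "steps": [
    [7,0.5,0,0]
  ]
}}

```text
time: 14.95
tool_pos: [0.4597, -0.2393, 0.0201]
tool_rot: [-0.02, 0.747, -0.665, 0.015]
contact_force: [0.6, 7.5, 1.1]
gripper_width: -0.001
```

>>> {"fn": "step_arm", "kwargs": {
  "steps": [
    [5,0.4,0,0]
  ]
}}

```text
time: 15.05
tool_pos: [0.4597, -0.2422, 0.0197]
tool_rot: [-0.022, 0.746, -0.665, 0.013]
contact_force: [-0.0, 13.1, 5.4]
gripper_width: 0.003
```

```bash
python3 -c "
from h import *;rep()"
```

```text
t 15.05 dock mm [-7.6  0.2 19.7] F dock [-13.11   0.62   5.44] yaw -83.41 tilt [0.0487 0.0158]
```

About 13.1 N total against roughly 6.3 N of drag gives about 6.5 N on the buffer. I'll back off and check.

>>> {"fn": "step_arm", "kwargs": {
  "steps": [
    [-10,-0.7,0,0],
    [-12,-0.8,0,0],
    [-15,-1,0,0],
    [0,0,0,0]
  ]
}}

```text
time: 15.45
tool_pos: [0.4575, -0.2028, 0.0198]
tool_rot: [-0.022, 0.746, -0.665, 0.013]
contact_force: [0.3, -0.6, -0.0]
gripper_width: -0.0
```

```bash
python3 snap.py w5.npz; python3 chk.py w5.npz 28; python3 - <<'E'
import numpy as np,cv2
cv2.imwrite("pics/w5.png",np.load("w5.npz")["im"][:,:,::-1])
E
```

```text
t 15.45 dock mm [-47.1  -0.   19.8] F dock [ 0.66  0.25 -0.01] yaw -83.4 tilt [0.0482 0.015 ]
jar n 19618 centre [26.  -0.1 58.3] mean [27.  -0.2 58.5] slope deg [0.04 0.04]
nose n 1341 x pct [52.1 52.6 53.9 55.4 56.8]
```

View pics/w5.png

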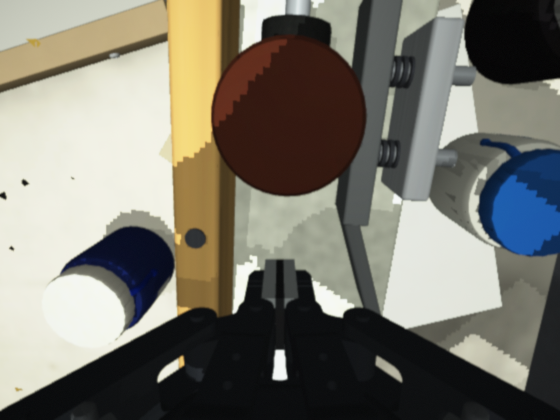

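The jar is upright (slope about 0°) at (288,115). It touches the fence and the black nose, and the fingers are clear. I'll rise and hand in.

>>> {"fn": "step_arm", "kwargs": {
  "steps": [
    [-10,0,-10,0],
    [0,0,-40,0],
    [0,0,-45,0],
    [0,0,-30,0],
    [0,0,0,0],
    [0,0,0,0]
  ]
}}

```text
time: 16.1
tool_pos: [0.4495, -0.1943, 0.1489]
tool_rot: [-0.02, 0.747, -0.664, 0.014]
contact_force: [0.0, 0.7, -1.6]
gripper_width: -0.001
```

```bash
python3 snap.py w6.npz; python3 chk.py w6.npz 27; python3 -c "
from plant import *;print(job_done())"
```

```text
t 16.10 dock mm [-56.   -7.5 148.9] F dock [-0.7   0.06 -1.57] yaw -83.27 tilt [0.0476 0.0121]
jar n 4066 centre [25.9  0.1 58.2] mean [26.3 -0.  58.4] slope deg [ 0.12 -0.02]
nose n 1100 x pct [50.9 52.  56.2 78.4 84.2]
the job is handed in; nothing more can be done
None
```

The jar is parked in the shoe, upright against the fence and bearing on the sprung buffer. I handed the job in at about 16 s of the 72 s allowed.

- **Push:** With the closed fingers I pushed the jar against the fence in the open lane (they stalled there at about 2 N). Then I pushed it along the fence into the shoe.
- **Shoe drag:** It read 6 to 7 N.
- **Final press:** It peaked at 13.1 N, so about 6.5 N was on the buffer, and the buffer was pressed in about 5 mm.
- **Last check, with the gripper risen clear:** The jar was at x ≈ 26 mm and y ≈ 0 in the holder's frame, with a tilt of about 0.1°. The three colour pots and the red look-alikes were not touched.

**Disagreements and repeats:**
- Partway in, the camera suggested the jar leaned forward 1 to 1.4°, as the finger tip was lagging under load. I backed off and came in again twice before the final press, after which the lean was gone. The same measurement read 0.7° while the jar was standing freely at the start, so some of it may have been measuring error.
- The camera put the nose contact at jar x ≈ 21.5 mm and the force rise put it near 22 to 23 mm, which agrees to within 2 mm.

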